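# Sort tagged filter cassettes into a pass rack and a tilt-out reject bin

## Robot

A 6-joint arm with a two-finger parallel gripper is mounted at the origin on the work surface. World frame = base frame: x ahead of the robot, y to its left, z up, the work surface at z = 0. Lengths are in m, angles in rad, forces in N, time in s.
With the tool pointing down it reaches from about 0.425 to 0.95 m from the base axis. Payload 3.5 kg.
Tool frame: the origin (TCP) lies midway between the tips of the shut fingers; the grasp point (between the pads) lies 19 mm behind it (ctrl.pinch_z is the distance from the TCP to the grasp point, in m); z points along the fingers, y is the line along which they close (so a half turn about z gives the same grasp; the last joint's range is limited). The gripper opens to 85 mm and grips with 20 to 120 N. Pads are 22 mm wide; open, the fingers measure 114 mm over their backs; the gripper's body (76 mm by 85 mm) begins 54 mm behind the grasp point. The pads swing forward as they close: fully open they stand 13 mm farther back than shut.
Start: joints at [1.02, 0.286, 1.577, -0, 1.279, -0.15], TCP at [0.263, 0.622, 0.192] pointing down, gripper open.
Joint ranges: [-2.77, 2.77], [-0.9, 2.22], [0.21, 2.48], [-1.53, 4.67], [0.24, 2.81], [-2.84, 2.84]. Speed limits (rad/s): [2.79, 2.79, 3.14, 3.14, 3.14, 3.14].

## Interface

Orientations are given as a unit quaternion [x, y, z, w].
In Python, from plant import get_state, viewer, sign_off, ctrl gives the robot as it stands. The module is installed in compiled form; this text tells all that it offers.
- The arm moves only by the shell command python3 -m handwheel 'ROWS' [FORCE]. ROWS is JSON, a list that holds one entry, the list of rows, each a list of 5 numbers: the finger opening in m, from 0 to 0.0854, then the shift along the tool's x, y, z in m, then the turn about the tool's z in degrees. In form: [[[claw, x, y, z, spin], ...]]. A call has 1 to 12 rows; each row shifts and turns the commanded pose from where the row before left it, along the tool's axes as they then stand; what a row does not reach is not made up. A row lasts 1/12 s, in which the tool goes at most 41.7 mm and 7.16 degrees, less where a joint would pass 70% of its speed; a pose out of reach is approached as far as the arm can. A call is refused whole if a number of a shift passes 0.0417 or a number of a turn 7.16, either way. A call with a gripper value outside its range is refused whole. The fingers move at their own pace and stop on an object; FORCE is the grip in N (left out, the last holds). Time passes only in rows, so rows that do not move let the fingers close. It gives the time, the measured TCP pose, the force, the opening and the grip force at its end, in the units of the state.
- get_state(): the state, without advancing time (a new reading comes with each control period).
- viewer.read_camera(name): name is "side" or "top"; returns the picture (384x512x3 uint8, blue, green, red); there is no depth.
- viewer.camera_params(name): a dict with "fov_y" (degrees; the focal length in pixels is half the picture's height over the tangent of half this angle, whatever the lens; pixels are square), "cx", "cy" (the principal point, pixels), "k1" (the pictures are not rectified: a ray, as slopes to the right and down, at radius r is drawn at 1 + k1 r^2 times it, then the intrinsics apply), "xyz" and "attitude" of the camera in the world. Camera axes: x right, y up, looking along -z (the intrinsics and any distortion apply to the point x, -y, -z); pixel columns grow to the right and rows downward; lengths in m; the calibration is good to about 2 mm. A picture is of the moment at which its call begins. camera_params takes no time and is no camera call.
- sign_off(): hands the job in; it is judged then, once.
Trained networks look in the newest picture that a camera, given by its name, has taken for a name from the list of things; names that differ only in an ending like _2 or _b are one class to them, and where a whole thing is asked for, a point or a joint stands for the part that bears it (a point fixed in the world has none). Each returns a list of dicts, best first, with "confidence" (0 to 1); they miss things now and then, are a little off and sometimes report something else, mostly with a low value. They report only what shows in the picture. A call takes as long as a camera call. They do not tell look-alikes from the thing itself.
- viewer.look_for(camera, name): "extent" ([left, top, width, height] as shares, 0 to 1, of the picture: columns of its width, rows of its height, round what is visible of it).
- viewer.outline_of(camera, name): "mask" (384x512 bool, what is visible of it) and "extent" ([left, top, width, height] as shares, 0 to 1, of the picture: columns of its width, rows of its height, round what is visible of it).
- viewer.pinpoint(camera, name): "xy" ([column, row] as shares, 0 to 1, of the picture: columns of its width, rows of its height: a listed point, or the origin of a listed thing).
The state is a dict: "time": time; "qpos": joint angles; "dq": joint speeds; "joint_efforts": joint torques, N m; "eef_pos": TCP position; "tcp_rot": TCP orientation; "contact_force": force on the tool from outside, world axes, zero at the start; "wrist_torque": the same for the moment, N m; "opening": opening from 0.0 (shut) to 1.0 (fully open); "finger_force": force on a finger pad.
Only numpy, scipy, OpenCV 4.12 (cv2) and the standard library are available. Lean on these libraries where they do the work, as an engineer would, in place of code of your own. Each camera call takes 0.05 s, during which the arm holds its last target. There are 200 camera calls.

## Task

Sort the three glass filter cassettes standing in the white tray by their coloured tags: stand the two green-tagged ones upright, fully down, in the two slots of the green-marked rack, one in each, and put the red-tagged one into the white tilt-out bin with the red tab, which you push open towards the robot by its tab and push fully shut again afterwards. The filters are glass: set them down rather than dropping them, and leave everything else lying in the drawer where it is.

Things in the scene. Friction and masses are not known exactly. Their poses are not given: they have to be found in the camera images.
- green_a: filter cassette: black plastic frame 100 mm wide (own y), 16 mm thick (own x), 62 mm high, glass pane, and a green tag block 44 mm wide, 16 mm thick, 18 mm high standing centrally on top (80 mm high overall, own z up), 0.1 to 0.2 kg; pinch it by the tag across its thickness. Origin: centre of its underside. It passes.
- green_b: filter cassette: black plastic frame 100 mm wide (own y), 16 mm thick (own x), 62 mm high, glass pane, and a green tag block 44 mm wide, 16 mm thick, 18 mm high standing centrally on top (80 mm high overall, own z up), 0.1 to 0.2 kg; pinch it by the tag across its thickness. Origin: centre of its underside. It passes.
- red: filter cassette: black plastic frame 100 mm wide (own y), 16 mm thick (own x), 62 mm high, glass pane, and a red tag block 44 mm wide, 16 mm thick, 18 mm high standing centrally on top (80 mm high overall, own z up), 0.1 to 0.2 kg; pinch it by the tag across its thickness. Origin: centre of its underside. It is the reject.
- red_center (a point): middle of the red-tagged cassette, 40 mm above its underside
- tray: fixed white plastic tray, 210 mm (own x) by 124 mm (own y), base 6 mm thick, with three upright slots side by side at own x = -70, 0, +70 mm holding the three cassettes in any order; slots 24 mm wide, 112 mm long, walls 4 mm thick and 35 mm above the base. Origin: centre of its underside
- pass_rack: fixed grey rack with green slot ends, 140 mm (own x) by 124 mm (own y), base 6 mm thick, with two upright slots like the tray's: 24 mm wide (own x), 112 mm long (own y), walls 4 mm thick and 35 mm above the base. Origin: centre of its underside
- pass_rack_slot0 (a point): centre of the floor of the rack's slot nearer the robot (6 mm above the bench), axes as the rack's
- pass_rack_slot1 (a point): centre of the floor of the rack's other slot, 70 mm further along the rack's x, axes as the rack's
- bin_unit: fixed oak housing of the tilt-out bin, 174 mm wide (own y), 113 mm deep (own x from 0 to +113 mm), roof top 140 mm high, open at the front, which faces its own -x, roughly towards the robot. Origin: on the bench under the middle of the hinge line at the front
- bin_hinge (a point): middle of the bin's hinge line, at the foot of its front panel's inner face, 12 mm above the bench; the axes tilt with the bin (x into the bin, z up along the front panel). The bin: front panel 12 mm thick (x -12 to 0), 156 mm wide, 118 mm high; floor 6 mm thick; inside 75 mm deep (x 0 to 75), 134 mm wide, side and back walls 72 mm high. Closed, the housing's roof covers it
- bin_tab (a point): top middle of the bin's red tab, on its inner face. The tab is 60 mm wide, 12 mm thick (it lies on the -x side of this point), rises from the front panel's top, and stands 40 mm above the housing's roof when shut, so fingertips can push it from behind or in front
- bin (a joint): tilt of the bin in rad: 0 shut, 0.85 fully open (tilted out towards the housing's -x, mouth in front of the roof); friction keeps it about where it is left
- lens_cap: black lens cap, 72 mm across, 11 mm high, lying loose; leave alone. Origin: centre of its underside
- lens_cap_b: second black lens cap, 72 mm across, 11 mm high, lying loose; leave alone. Origin: centre of its underside
- hex_key: steel L-shaped hex key, 95 mm by 28 mm, 7 mm thick, lying loose; leave alone. Origin: under the middle of its long arm
- lens: black camera lens standing on end, 72 mm across, 85 mm high; leave alone. Origin: centre of its underside
- jar: closed jar, 60 mm across, 75 mm high; leave alone. Origin: centre of its underside
- screwdriver: screwdriver, 170 mm long, lying loose; leave alone. Origin: under its middle
Mind the look-alikes: they are no part of the job. Leave any orange or yellow look-alike of the green_b alone.

How it is judged:
By the outcome, as a careful person would: the job done as asked, in the order asked, and still so for the second after the job is handed in, with the robot touching nothing.
It also fails if it takes over 72 s, if anything falls off the work surface, if the arm or the gripper's body presses on something with over 40 N, if the wrist force passes 120 N, or if a joint passes its speed limit or range.

## Working session

There is one attempt and no reset: what is moved stays moved. The work goes in short steps, Python scripts to look and compute and a shell command to move; the robot and the scene stay as the last step left them, time stands still between calls to the robot, and variables do not carry over. Pictures are saved under pics/ and viewed, at most 10 in all, crops included, and the job is handed in when it is done.

```bash
mkdir -p pics; cat > h.py <<'E'
import numpy as np, cv2
from scipy.spatial.transform import Rotation as R
from plant import get_state, viewer, ctrl
def cam(n):
    p=viewer.camera_params(n); f=192/np.tan(np.radians(p["fov_y"])/2)
    return p,f,R.from_quat(p["attitude"]).as_matrix(),np.array(p["xyz"])
def proj(n,P):
    p,f,M,c=cam(n); v=(np.atleast_2d(P)-c)@M
    s=np.c_[v[:,0]/-v[:,2],-v[:,1]/-v[:,2]]; r2=(s**2).sum(1,keepdims=True)
    s=s*(1+p["k1"]*r2); return s*f+[p["cx"],p["cy"]]
def ray(n,uv):
    p,f,M,c=cam(n); d=(np.array(uv,float)-[p["cx"],p["cy"]])/f; s=d.copy()
    for _ in range(30): s=d/(1+p["k1"]*(s@s))
    return c,M@np.array([s[0],-s[1],-1])
def atz(n,uv,z):
    c,d=ray(n,uv); return c+d*(z-c[2])/d[2]
def tri(uv1,uv2):
    c1,d1=ray("top",uv1);c2,d2=ray("side",uv2)
    t=np.linalg.lstsq(np.c_[d1,-d2],c2-c1,rcond=None)[0]
    a,b=c1+d1*t[0],c2+d2*t[1]; return (a+b)/2,np.linalg.norm(a-b)
def snap(n,fn):
    im=viewer.read_camera(n); cv2.imwrite("pics/"+fn,im); return im
E
python3 - <<'E'
from h import *
for n in("top","side"):
    snap(n,n+"0.png"); p=viewer.camera_params(n); print(n,p)
    for k in "green_a red_center tray pass_rack pass_rack_slot0 pass_rack_slot1 bin_unit bin_hinge bin_tab".split():
        print(n,k,[(np.round(np.array(d["xy"])*[512,384],1).tolist(),round(d["confidence"],2)) for d in viewer.pinpoint(n,k)][:4])
s=get_state(); print(s, ctrl.pinch_z)
E
```

```text
top {'fov_y': 45.27130454166955, 'cx': 260.1955216380233, 'cy': 191.84362192668857, 'k1': 0.045684041681662096, 'xyz': array([0.42534655, 0.01328138, 1.52017327]), 'attitude': array([ 0.02918584, -0.03159973, -0.69709192,  0.71569023])}
top green_a [([273.8, 260.1], 0.75), ([386.7, 251.2], 0.56), ([140.0, 154.8], 0.54), ([252.5, 213.6], 0.5)]
top red_center [([255.8, 171.1], 0.58)]
top tray [([253.5, 193.2], 0.74), ([350.2, 193.9], 0.71)]
top pass_rack [([176.4, 213.2], 0.97)]
top pass_rack_slot0 [([176.1, 199.8], 0.74), ([168.1, 223.2], 0.56), ([250.6, 214.9], 0.55), ([253.0, 192.7], 0.4)]
top pass_rack_slot1 [([176.1, 199.8], 0.74), ([168.1, 223.2], 0.56), ([250.6, 214.9], 0.55), ([253.0, 192.7], 0.4)]
top bin_unit [([352.2, 189.3], 0.94)]
top bin_hinge [([351.1, 189.4], 0.85)]
top bin_tab [([367.0, 188.0], 0.65)]
side {'fov_y': 47.88939492325623, 'cx': 250.0343944275495, 'cy': 193.4541132038277, 'k1': -0.0005310333945364248, 'xyz': array([-0.01439335, -0.92056125,  0.8161667 ]), 'attitude': array([ 0.46417385, -0.13455784, -0.2306575 ,  0.84453179])}
side green_a [([246.1, 224.8],
[... 556 characters left out ...]
': 1.0, 'qpos': array([ 1.01996500e+00,  2.86284248e-01,  1.57671397e+00,  5.67483431e-06,
        1.27861922e+00, -1.49994287e-01]), 'dq': array([ 0.00136779,  0.00079575, -0.00034581, -0.00031942, -0.00039854,
        0.00078931]), 'joint_efforts': array([ 7.10147087e-04, -4.05977333e+01, -2.92943466e+01, -9.52235973e-05,
        6.14133914e-04,  5.96994497e-06]), 'eef_pos': array([0.26333204, 0.6214878 , 0.1923278 ]), 'tcp_rot': array([ 1.99080293e-01,  9.79983182e-01, -1.07087072e-05, -6.80695015e-06]), 'contact_force': array([ 0.07706437, -0.06767464,  0.63571115]), 'wrist_torque': array([-0.00299485, -0.02523049, -0.01735545]), 'finger_force': 0.0, 'opening': 1.0032171025567078} 0.0187
```

```bash
python3 - <<'E'
import cv2
a=cv2.imread("pics/top0.png")[110:290,100:420]; cv2.imwrite("pics/top0c.png",cv2.resize(a,(800,450),interpolation=cv2.INTER_CUBIC))
a=cv2.imread("pics/side0.png")[120:350,140:400]; cv2.imwrite("pics/side0c.png",cv2.resize(a,None,fx=2.6,fy=2.6,interpolation=cv2.INTER_CUBIC))
E
```

```text
(no output)
```

View pics/top0c.png

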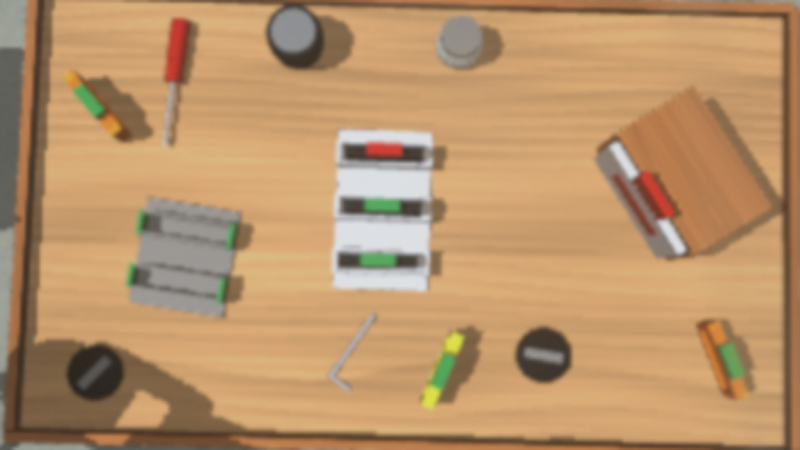

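View pics/side0c.png

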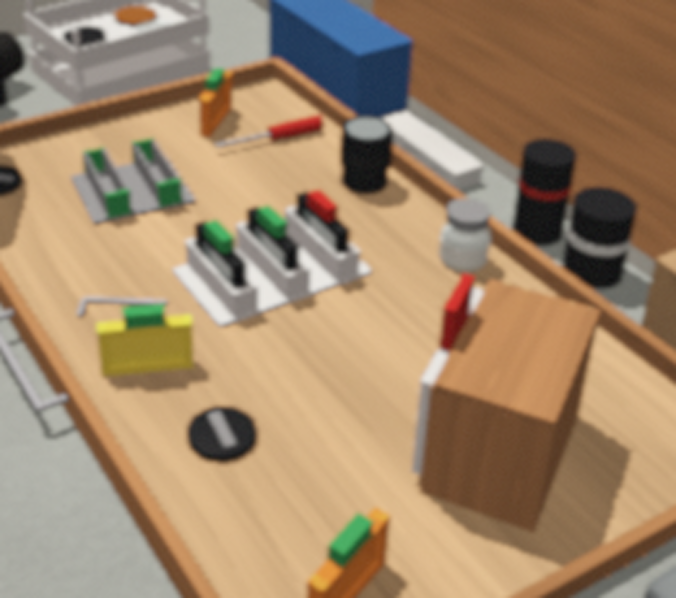

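The top crop shows the tray in the middle with tags red at (254,170), green at (253,192) and green at (252,214). The rack is at about (174,213). The bin is at about (375,180), shut, with its red tab at (362,187). The orange and yellow look-alikes stand apart from these. The side view shows the same layout. Next I'll measure precisely.

```bash
python3 - <<'E'
from h import *
im={n:cv2.imread(f"pics/{n}0.png") for n in("top","side")}
hs={n:cv2.cvtColor(im[n],cv2.COLOR_BGR2HSV) for n in im}
def blobs(n,lo,hi,lo2=None,hi2=None):
    m=cv2.inRange(hs[n],lo,hi)
    if lo2: m|=cv2.inRange(hs[n],lo2,hi2)
    k,l,st,ce=cv2.connectedComponentsWithStats(m)
    for i in range(1,k):
        if st[i,4]>8:
            pts=np.argwhere(l==i)[:,::-1].astype(np.float32)
            yield ce[i],st[i,4],cv2.boxPoints(cv2.minAreaRect(pts))
for n in im:
  for nm,a in(("G",((45,90,50),(85,255,255))),("R",((0,170,80),(6,255,255),(172,170,80),(180,255,255)))):
    for c,A,b in blobs(n,*a):
        p=atz(n,c,.08); q=[atz(n,x,.08)[:2] for x in b]
        e=[q[1]-q[0],q[2]-q[1]]; e=max(e,key=np.linalg.norm)
        print(n,nm,np.round(c,1),A,np.round(p,3),"len",round(np.linalg.norm(e),3),"ang",round(np.degrees(np.arctan2(e[1],e[0])),1))
def cr(X,Y): return 100+X/2.5,110+Y/2.5
print("tray",[np.round(atz("top",cr(*c),.006)[:2],3).tolist() for c in((338,131),(432,133),(428,290),(333,288))])
print("rack",[np.round(atz("top",cr(*c),.006)[:2],3).tolist() for c in((149,196),(240,209),(222,318),(130,303))])
print("roof",[np.round(atz("top",cr(*c),.14)[:2],3).tolist() for c in((692,88),(783,207),(690,257),(615,140))])
print("panel top",[np.round(atz("top",cr(*c),.13)[:2],3).tolist() for c in((610,143),(683,257),(596,156),(662,258))])
E
```

```text
top G [135.2 149.7] 65 [0.672 0.407 0.08 ] len 0.043 ang -139.6
top G [252.6 192. ] 67 [0.549 0.034 0.08 ] len 0.041 ang -88.5
top G [156.  198.1] 18 [0.521 0.335 0.08 ] len 0.022 ang -177.4
top G [192.2 204.3] 18 [0.505 0.221 0.08 ] len 0.025 ang -177.8
top G [250.8 213.6] 56 [0.481 0.038 0.08 ] len 0.044 ang -88.5
top G [152.1 219.7] 18 [0.454 0.344 0.08 ] len 0.022 ang -177.3
top G [188.5 225.7] 19 [0.438 0.23  0.08 ] len 0.023 ang -7.2
top G [392.2 253.9] 64 [ 0.368 -0.403  0.08 ] len 0.038 ang -158.0
top G [277.  258.1] 71 [ 0.345 -0.047  0.08 ] len 0.042 ang -22.1
top R [170.2 129.5] 139 [0.74 0.3  0.08] len 0.076 ang -5.6
top R [253.  169.8] 46 [0.619 0.035 0.08 ] len 0.041 ang -88.5
top R [361.9 187.5] 106 [ 0.572 -0.309  0.08 ] len 0.062 ang -147.5
side G [222. 150.] 31 [0.662 0.395 0.08 ] len 0.057 ang 45.7
side G [195.9 176.4] 19 [0.492 0.262 0.08 ] len 0.041 ang -115.0
side G [177.  180.8] 23 [0.425 0.266 0.08 ] len 0.045 ang -103.7
side G [204.7 193.6] 67 [0.47  0.148 0.08 ] len 0.054 ang -116.3
side G [184.9 197.8] 69 [0.405 0.156 0.08 ] len 0.052 ang -109.8
side G [243.6 204.9] 92 [0.544 0.03  0.08 ] len 0.061 ang -91.6
side G [223.4 210.7] 96 [0.476 0.033 0.08 ] len 0.063 ang -89.4
side G [194.9 240.9] 108 [ 0.341 -0.056  0.08 ] len 0.039 ang -19.6
side G [274.2 327.1] 165 [ 0.364 -0.41   0.08 ] len 0.05 ang 23.1
side R [253.7 168.8] 87 [0.69 0.21 0.08] len 0.07 ang -5.1
side R [348.6 194.3] 48 [ 0.867 -0.084  0.08 ] len 0.054 ang -42.8
side R [263.2 198.8] 80 [0.615 0.029 0.08 ] len 0.059 ang -93.7
side R [315.  239.7] 164 [ 0.628 -0.216  0.08 ] len 0.126 ang 47.3
tray [[0.652, 0.095], [0.652, -0.03], [0.445, -0.029], [0.444, 0.095]]
rack [[0.559, 0.341], [0.545, 0.221], [0.401, 0.239], [0.418, 0.359]]
roof [[0.695, -0.339], [0.554, -0.448], [0.491, -0.338], [0.63, -0.247]]
panel top [[0.627, -0.243], [0.491, -0.332], [0.611, -0.226], [0.489, -0.307]]
```

```bash
cat >> h.py <<'E'
from scipy.optimize import least_squares
from itertools import product
def hullc(n,c,yaw,lo,hi):
    B=np.array(list(product(*zip(lo,hi)))); Rz=R.from_euler("z",yaw).as_matrix()
    h=cv2.convexHull(proj(n,B@Rz.T+c).astype(np.float32)); m=cv2.moments(h)
    return np.array([m["m10"],m["m01"]])/m["m00"]
def fitbox(obs,yaw,lo,hi,x0):
    f=lambda p:np.concatenate([hullc(n,[p[0],p[1],0],yaw,lo,hi)-o for n,o in obs.items()])
    r=least_squares(f,x0,diff_step=1e-3); return r.x,r.fun
E
python3 - <<'E'
from h import *
r=np.radians
tl=[-.008,-.022,.068];th=[.008,.022,.086]
for nm,t,s,x in(("red",(253,169.8),(263.2,198.8),(.619,.035)),("gFar",(252.6,192),(243.6,204.9),(.549,.034)),("gNear",(250.8,213.6),(223.4,210.7),(.48,.035))):
    for o in({"top":t},{"side":s},{"top":t,"side":s}): print(nm,list(o),*[np.round(v,4) for v in fitbox(o,r(1),tl,th,x)])
for o in({"top":(361.9,187.5)},{"side":(315,239.7)},{"top":(361.9,187.5),"side":(315,239.7)}):
  print("tab",*[np.round(v,4) for v in fitbox(o,r(-57.4),[-.012,-.03,.13],[0,.03,.18],(.56,-.3))])
for nm,t,s in(("1L",(156,198.1),(195.9,176.4)),("1R",(192.2,204.3),(204.7,193.6)),("0L",(152.1,219.7),(177,180.8)),("0R",(188.5,225.7),(184.9,197.8))):
  print(nm,np.round(atz("top",t,.041),4),[np.round(v,4) for v in tri(t,s)])
print("traycorn",)
E
```

```text
red ['top'] [0.619  0.0344] [ 0. -0.]
red ['side'] [0.6176 0.0335] [0. 0.]
red ['top', 'side'] [0.6185 0.0343] [ 0.0291  0.1489  0.1108 -0.1967]
gFar ['top'] [0.5486 0.0337] [-0.  0.]
gFar ['side'] [0.5467 0.0344] [-0. -0.]
gFar ['top', 'side'] [0.5477 0.0342] [-0.143   0.2958  0.3197 -0.0587]
gNear ['top'] [0.4806 0.0375] [-0. -0.]
gNear ['side'] [0.478  0.0375] [-0.  0.]
gNear ['top', 'side'] [0.4794 0.0377] [-0.0969  0.3801  0.3619 -0.1716]
tab [ 0.5675 -0.2965] [-0.  0.]
tab [ 0.566  -0.2922] [0. 0.]
tab [ 0.5662 -0.2943] [-0.7484  0.4016  0.5982  0.4414]
1L [0.5239 0.3437 0.041 ] [array([0.5262, 0.346 , 0.0277]), np.float64(0.0031)]
1R [0.507  0.2271 0.041 ] [array([0.5074, 0.23  , 0.0232]), np.float64(0.0012)]
0L [0.4544 0.3529 0.041 ] [array([0.4563, 0.356 , 0.0245]), np.float64(0.0033)]
0R [0.4382 0.2362 0.041 ] [array([0.4379, 0.2391, 0.0232]), np.float64(0.0011)]
traycorn
```

```bash
python3 - <<'E'
import cv2
a=cv2.imread("pics/top0.png")
x=cv2.resize(a[182:242,140:212],(720,600),interpolation=cv2.INTER_NEAREST); cv2.imwrite("pics/c1.png",x)
E
```

```text
(no output)
```

View pics/c1.png

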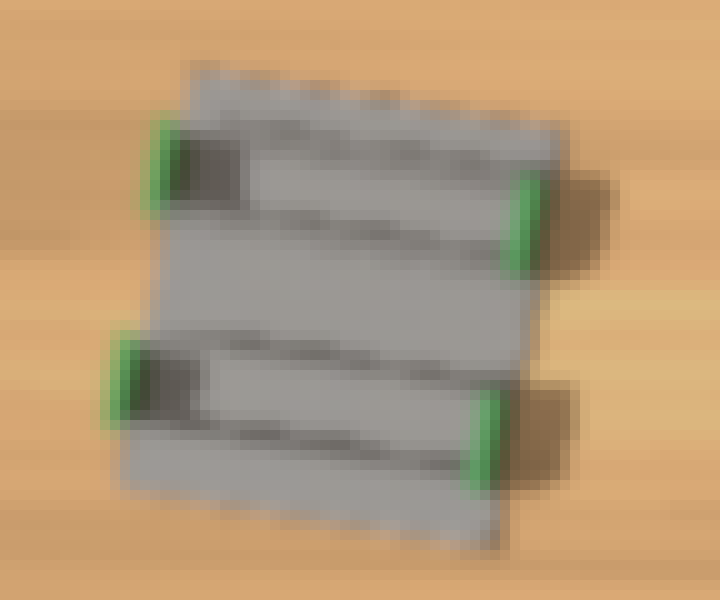

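The crop shows the rack's four green slot ends at about (156,199), (193,204), (152,220) and (189,226). That gives slot centres of (.5155,.286) and (.446,.295) with the rack yawed −7.8°. Their spacing of 69.8 mm matches the given 70 mm.

```bash
cat >> h.py <<'E'
def plan(x,y,z,a):
    "a: wanted angle of tool y in the world, deg"
    s=get_state(); M=R.from_quat(s["tcp_rot"]).as_matrix(); cur=np.degrees(np.arctan2(M[1,1],M[0,1]))
    spin=(cur-a+180)%360-180
    d=np.array([x,y,z])-s["eef_pos"]; M2=M@R.from_euler("z",spin,degrees=True).as_matrix()
    print("t",round(s["time"],2),"pos",np.round(s["eef_pos"],4),"ang",round(cur,2),"spin",round(spin,2),"before",np.round(M.T@d*1e3,1),"after",np.round(M2.T@d*1e3,1),"op",round(s["opening"]*85.4,1),"ff",round(s["finger_force"],1))
E
python3 -c "
from h import *
plan(.480,.0376,.150,1.5)"
```

```text
t 1.0 pos [0.2633 0.6215 0.1923] ang 67.03 spin 65.53 before [-427.3 -453.1   42.3] after [-589.4  201.3   42.3] op 85.7 ff 0.0
```

```bash
python3 -m handwheel '[[[0.04,0,0,0,6.55],[0.04,0,0,0,6.55],[0.04,0,0,0,6.55],[0.04,0,0,0,6.55],[0.04,0,0,0,6.55],[0.04,0,0,0,6.55],[0.04,0,0,0,6.55],[0.04,0,0,0,6.55],[0.04,0,0,0,6.55],[0.04,0,0,0,6.58]]]'
python3 -m handwheel '[[[0.04,-0.036,0.0123,0.0026,0],[0.04,-0.036,0.0123,0.0026,0],[0.04,-0.036,0.0123,0.0026,0],[0.04,-0.036,0.0123,0.0026,0],[0.04,-0.036,0.0123,0.0026,0],[0.04,-0.036,0.0123,0.0026,0],[0.04,-0.036,0.0123,0.0026,0],[0.04,-0.036,0.0123,0.0026,0],[0.04,-0.036,0.0123,0.0026,0],[0.04,-0.036,0.0123,0.0026,0],[0.04,-0.036,0.0123,0.0026,0],[0.04,-0.036,0.0123,0.0026,0]]]'
python3 -m handwheel '[[[0.04,-0.036,0.0123,0.0026,0],[0.04,-0.036,0.0123,0.0026,0],[0.04,-0.036,0.0123,0.0026,0],[0.04,-0.036,0.0123,0.0026,0],[0.04,0,0,0,0],[0.04,0,0,0,0]]]'
python3 -c "
from h import *
plan(.480,.0376,.058,1.5)"
```

```text
time: 1.83
eef_pos: [0.2633, 0.6215, 0.1923]
tcp_rot: [0.7, 0.714, -0.0, 0.0]
contact_force: [0.6, 0.2, 0.4]
opening: 0.468
finger_force: 0.0
time: 2.83
eef_pos: [0.4226, 0.1918, 0.1614]
tcp_rot: [0.698, 0.716, 0.001, 0.0]
contact_force: [-0.1, 1.4, -0.1]
opening: 0.466
finger_force: 0.0
time: 3.33
eef_pos: [0.4756, 0.0493, 0.1508]
tcp_rot: [0.699, 0.715, 0.0, -0.0]
contact_force: [0.1, -0.4, 0.3]
opening: 0.467
finger_force: 0.0
t 3.33 pos [0.4756 0.0493 0.1508] ang 1.27 spin -0.23 before [-11.8   4.1  92.8] after [-11.8   4.1  92.8] op 39.9 ff 0.0
```

```bash
python3 -m handwheel '[[[0.04,-0.0118,0.0041,0.01,0],[0.04,0,0,0.03,0],[0.04,0,0,0.03,0],[0.04,0,0,0.0228,0],[0.04,0,0,0,0],[0.014,0,0,0,0],[0.014,0,0,0,0],[0.014,0,0,0,0],[0.014,0,0,0,0],[0.014,0,0,0,0]]]' 35
python3 -c "
from h import *
plan(.4463,.295,.158,-7.8)
im=snap('side','s1.png'); cv2.imwrite('pics/s1c.png',cv2.resize(im[120:350,120:380],None,fx=2.6,fy=2.6))"
```

```text
time: 4.17
eef_pos: [0.4808, 0.0392, 0.0595]
tcp_rot: [0.698, 0.716, 0.001, 0.001]
contact_force: [0.4, 0.3, -0.0]
opening: 0.161
finger_force: 0.0
t 4.17 pos [0.4808 0.0392 0.0595] ang 1.53 spin 9.33 before [256.6 -27.4 -98.7] after [248.8 -68.6 -98.7] op 13.7 ff 0.0
```

View pics/s1c.png

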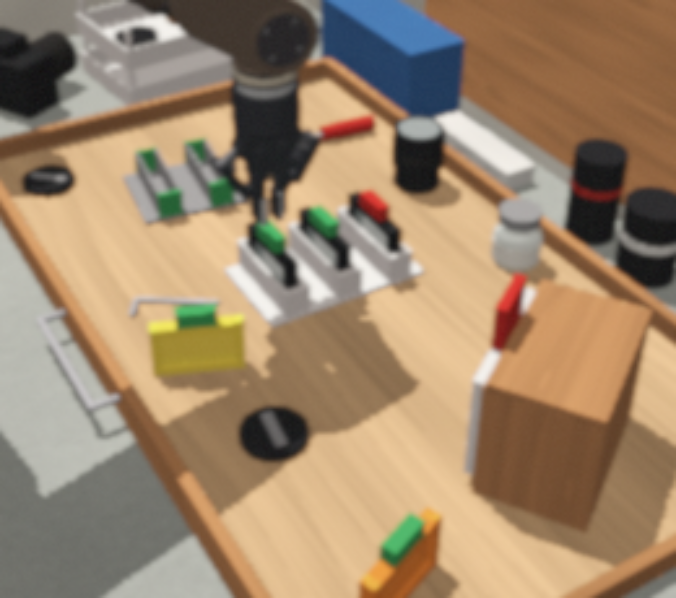

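```bash
python3 -c "
from h import *
s=get_state();print(s['time'],s['eef_pos'],s['qpos'],s['dq'],s['opening'])
c=[120,120]
for z in (.0595,.078,.13):print((proj('side',[.4808,.0392,z])-c)*2.6, proj('top',[.4808,.0392,z]))
for n in('top','side'):
  im=snap(n,n+'2.png'); print(get_state()['time'])
im=cv2.imread('pics/top2.png'); cv2.imwrite('pics/top2c.png',cv2.resize(im[110:290,150:350],None,fx=3,fy=3))"
```

```text
4.2167 [0.48046426 0.03914797 0.05913896] [-1.29559411e-01  1.48421187e-02  2.14633980e+00 -2.28596370e-05
  9.78045918e-01 -1.56024624e-01] [-0.00151643  0.0042969   0.00760657  0.00272492 -0.00245719 -0.000485  ] 0.16565835705940873
[[270.38084906 246.62909914]] [[250.38820404 213.75186099]]
[[270.07879416 233.56439827]] [[250.28966011 213.52469187]]
[[269.20485421 195.76169164]] [[249.99867281 212.85389808]]
4.2667
4.3167
```

View pics/top2c.png

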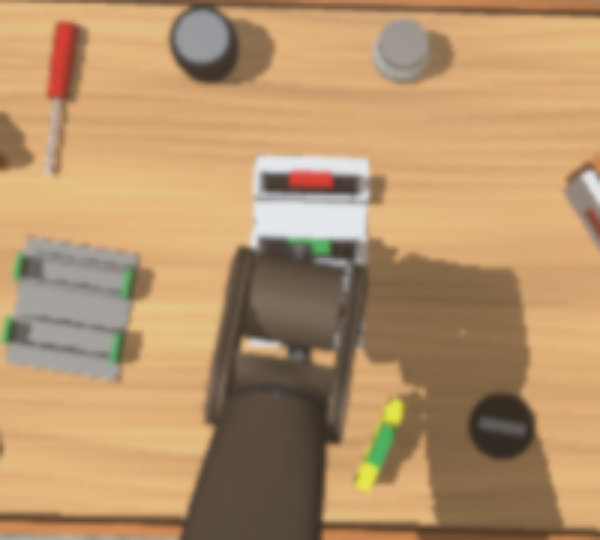

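```bash
python3 -c "
from h import *
im=cv2.imread('pics/side2.png'); c=np.array([190,150]);a=cv2.resize(im[150:240,190:290],None,fx=6,fy=6,interpolation=cv2.INTER_CUBIC)
for z,col in((.059,(0,0,255)),(.078,(255,0,0)),(.132,(255,255,0))):
  p=(proj('side',[.4805,.0391,z])[0]-c+.5)*6; cv2.circle(a,tuple(map(int,p)),4,col,-1)
cv2.imwrite('pics/s2c.png',a); print(np.abs(im.astype(int)-cv2.imread('pics/s1.png')).max())"
```

```text
34
```

View pics/s2c.png

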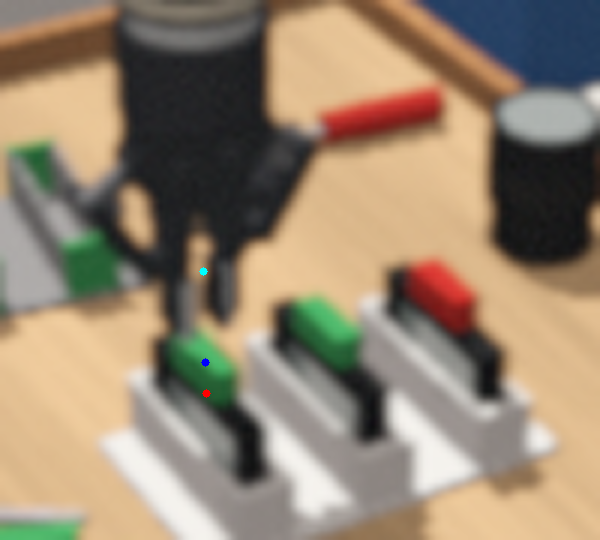

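The side crop shows the shut fingertips at crop (203,318), just above the near green tag, though the reported TCP should lie at the red dot on the tag. The fingers also closed on nothing. The top view agrees in x and y, so the tips appear to be about 45 mm higher than reported. I'll open, lower in a straddle that stays clear of the slot walls, and check.

```bash
python3 -m handwheel '[[[0.045,0,0,0,0],[0.045,0,0,0,0],[0.045,0,0,0,0],[0.045,0,0,0.01,0],[0.045,0,0,0.01,0],[0.045,0,0,0.01,0],[0.045,0,0,0,0],[0.045,0,0,0,0]]]'
python3 -c "
from h import *
plan(.4805,.0385,.02,1.5)
im=snap('side','side3.png'); c=np.array([190,150]);a=cv2.resize(im[150:240,190:290],None,fx=6,fy=6,interpolation=cv2.INTER_CUBIC)
cv2.imwrite('pics/s3c.png',a)"
```

```text
time: 4.98
eef_pos: [0.4783, 0.0393, 0.0263]
tcp_rot: [0.698, 0.716, -0.001, -0.001]
contact_force: [0.2, 0.2, 0.7]
opening: 0.533
finger_force: 0.0
t 4.98 pos [0.4783 0.0393 0.0263] ang 1.5 spin 0.0 before [-0.9  2.2  6.3] after [-0.9  2.2  6.3] op 45.5 ff 0.0
```

View pics/s3c.png

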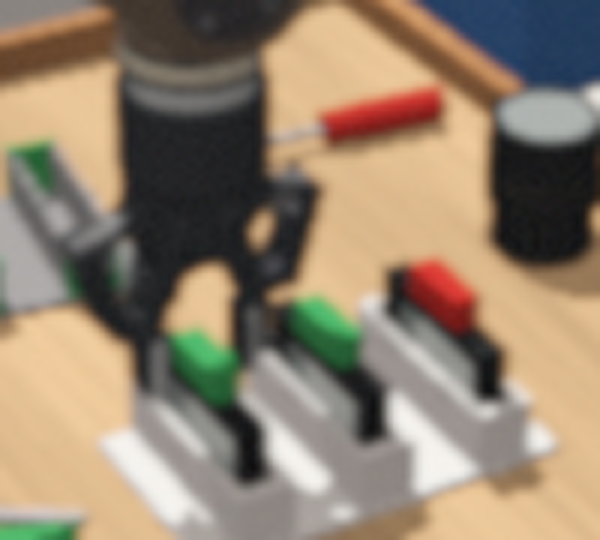

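The fingers now straddle the near green tag, with tips at crop (155,375) and (250,355). I'll go a little lower, then close.

```bash
python3 -m handwheel '[[[0.045,0,0.002,0.01,0],[0.045,0,0,0.004,0],[0.045,0,0,0,0],[0.012,0,0,0,0],[0.012,0,0,0,0],[0.012,0,0,0,0],[0.012,0,0,0,0],[0.012,0,0,0,0],[0.012,0,0,0,0]]]' 35
python3 -c "
from h import *
plan(.4463,.295,.158,-7.8)
im=snap('side','side4.png'); c=np.array([190,150]);a=cv2.resize(im[150:240,190:290],None,fx=6,fy=6,interpolation=cv2.INTER_CUBIC)
cv2.imwrite('pics/s4c.png',a)"
```

```text
time: 5.78
eef_pos: [0.4819, 0.0392, 0.0142]
tcp_rot: [0.698, 0.716, 0.0, 0.0]
contact_force: [1.0, 0.0, -0.3]
opening: 0.184
finger_force: 34.8
t 5.78 pos [0.4819 0.0392 0.0142] ang 1.5 spin 9.3 before [ 256.6  -28.7 -143.8] after [ 248.6  -69.9 -143.8] op 15.7 ff 34.8
```

```bash
python3 -m handwheel '[[[0.012,0,0,-0.01,0],[0.012,0,0,-0.025,0],[0.012,0,0,-0.03,0],[0.012,0,0,-0.03,0],[0.012,0,0,-0.015,4.65],[0.012,0,0,0,4.65],[0.012,0.015,-0.004,0,0],[0.012,0.03,-0.008,0,0],[0.012,0.035,-0.01,0,0],[0.012,0.035,-0.01,0,0],[0.012,0.035,-0.01,0,0],[0.012,0.035,-0.01,0,0]]]'
python3 -m handwheel '[[[0.012,0.03,-0.008,0,0],[0.012,0.025,-0.006,0,0],[0.012,0.01,-0.003,0,0],[0.012,0,0,0,0],[0.012,0,0,0,0],[0.012,0,0,0,0]]]'
python3 -c "
from h import *
plan(.4475,.2965,.0142,-7.8)
im=snap('top','top5.png');snap('side','side5.png');
m=cv2.inRange(cv2.cvtColor(im,cv2.COLOR_BGR2HSV),(45,90,50),(85,255,255)); k,l,st,ce=cv2.connectedComponentsWithStats(m);print([(np.round(ce[i],1),st[i,4]) for i in range(1,k) if st[i,4]>8])
a=cv2.resize(cv2.imread('pics/side5.png')[120:230,150:290],None,fx=5,fy=5,interpolation=cv2.INTER_CUBIC)
cv2.imwrite('pics/s5c.png',a)
"
```

```text
time: 6.83
eef_pos: [0.4544, 0.2311, 0.1245]
tcp_rot: [0.754, 0.657, 0.0, 0.0]
contact_force: [1.1, 0.6, -1.2]
opening: 0.185
finger_force: 34.7
time: 7.33
eef_pos: [0.4472, 0.2951, 0.1238]
tcp_rot: [0.754, 0.657, -0.0, 0.0]
contact_force: [-0.9, 1.0, -1.3]
opening: 0.181
finger_force: 34.6
t 7.33 pos [0.4472 0.2951 0.1238] ang -7.84 spin -0.04 before [  1.5   0.2 109.6] after [  1.5   0.2 109.6] op 15.4 ff 34.6
[(array([135.2, 149.7]), np.int32(65)), (array([252.5, 192. ]), np.int32(68)), (array([192.3, 204.2]), np.int32(19)), (array([188.4, 226.8]), np.int32(13)), (array([392.2, 253.9]), np.int32(64)), (array([276.9, 258. ]), np.int32(74))]
```

View pics/s5c.png

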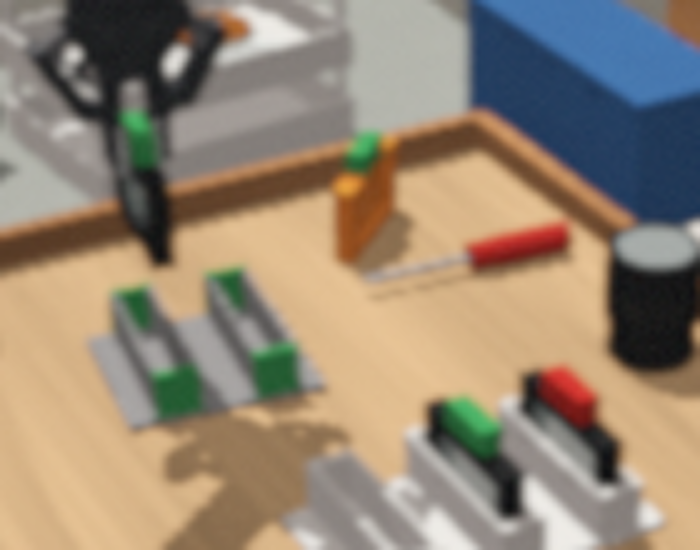

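The side crop shows the cassette held upright above slot 0, with its tag at crop (138,138). I'll check the position numerically.

```bash
cat >> h.py <<'E'
GR=((45,90,50),(85,255,255)); RD=((0,170,80),(6,255,255),(172,170,80),(180,255,255))
def blobs(im,a,mn=8):
    H=cv2.cvtColor(im,cv2.COLOR_BGR2HSV); m=cv2.inRange(H,a[0],a[1])
    if len(a)>2: m|=cv2.inRange(H,a[2],a[3])
    k,l,st,ce=cv2.connectedComponentsWithStats(m)
    return [(np.round(ce[i],1).tolist(),int(st[i,4])) for i in range(1,k) if st[i,4]>mn]
E
python3 - <<'E'
from h import *
b=blobs(cv2.imread("pics/side5.png"),GR); print(b)
p=proj("side",[.4463,.295,.187])[0]; c=min(b,key=lambda t:np.hypot(*(np.array(t[0])-p)))[0]; print(p,c)
for dz in(.1096,.12):print(fitbox({"side":c},np.radians(-7.8),[-.008,-.022,.068+dz],[.008,.022,.086+dz],(.446,.295)))
E
```

```text
[([177.5, 147.5], 54), ([222.0, 150.1], 32), ([195.9, 176.4], 19), ([177.0, 180.8], 23), ([204.7, 193.5], 66), ([185.1, 197.8], 72), ([243.7, 205.0], 93), ([194.9, 240.8], 119), ([274.2, 327.1], 165)]
[177.16058025 147.04418331] [177.5, 147.5]
(array([0.44626651, 0.29252869]), array([-1.45974667e-06,  3.89781292e-07]))
(array([0.43865772, 0.27250351]), array([-1.45668653e-06,  1.94906261e-06]))
```

```bash
python3 -m handwheel '[[[0.012,0.002,0,0.02,0],[0.012,0,0,0.03,0],[0.012,0,0,0.025,0],[0.012,0,0,0.01,0],[0.012,0,0,0.01,0],[0.012,0,0,0.008,0],[0.012,0,0,0.005,0],[0.012,0,0,0.001,0],[0.012,0,0,0,0],[0.012,0,0,0,0]]]'; python3 -c "
from h import *
plan(.4475,.2965,.0142,-7.8);print(get_state()['contact_force'])"
```

```text
time: 8.27
eef_pos: [0.4482, 0.2987, 0.0159]
tcp_rot: [0.753, 0.657, 0.001, 0.0]
contact_force: [0.4, 0.3, -1.4]
opening: 0.182
finger_force: 34.6
t 8.27 pos [0.4482 0.2987 0.0159] ang -7.79 spin 0.01 before [-2.3 -0.4  1.7] after [-2.3 -0.4  1.7] op 15.5 ff 34.6
[ 0.42195675  0.32011751 -1.42923562]
```

```bash
python3 -m handwheel '[[[0.012,-0.001,0,0.001,0],[0.012,0,0,0.001,0],[0.012,0,0,0,0]]]'; python3 -m handwheel '[[[0.012,0,0,0.001,0],[0.012,0,0,0,0]]]'
```

```text
time: 8.52
eef_pos: [0.4481, 0.2976, 0.0142]
tcp_rot: [0.753, 0.657, 0.001, 0.0]
contact_force: [-0.7, -0.4, 3.5]
opening: 0.182
finger_force: 35.2
time: 8.68
eef_pos: [0.4482, 0.2976, 0.0142]
tcp_rot: [0.753, 0.658, 0.0, 0.0]
contact_force: [-2.4, -2.2, 9.1]
opening: 0.177
finger_force: 36.1
```

```bash
python3 -m handwheel '[[[0.045,0,0,0,0],[0.045,0,0,0,0],[0.045,0,0,0,0],[0.045,0,0,-0.02,0],[0.045,0,0,-0.04,0],[0.045,0,0,-0.04,0],[0.045,0,0,-0.01,-4.65],[0.045,0,0,0,-4.65]]]'; python3 -c "
from h import *
plan(.5495,.0355,.0142,1.5)"
```

```text
time: 9.35
eef_pos: [0.4504, 0.2987, 0.1271]
tcp_rot: [0.696, 0.718, 0.004, 0.002]
contact_force: [0.3, -0.3, -0.1]
opening: 0.522
finger_force: 0.0
t 9.35 pos [0.4504 0.2987 0.1271] ang 1.73 spin 0.23 before [-266.5   90.1  112.7] after [-266.1   91.2  112.7] op 44.6 ff 0.0
```

```bash
python3 -m handwheel '[[[0.045,-0.018,0.006,0,0],[0.045,-0.035,0.012,0,0],[0.045,-0.035,0.012,0,0],[0.045,-0.035,0.012,0,0],[0.045,-0.035,0.012,0,0],[0.045,-0.035,0.012,0,0],[0.045,-0.035,0.012,0,0],[0.045,-0.025,0.009,0,0],[0.045,-0.01,0.004,0,0],[0.045,0,0,0,0],[0.045,0,0,0,0]]]'; python3 -c "
from h import *
plan(.5495,.0355,.0142,1.5)"
```

```text
time: 10.27
eef_pos: [0.5447, 0.0371, 0.1215]
tcp_rot: [0.698, 0.716, -0.0, -0.001]
contact_force: [0.7, 0.2, 0.5]
opening: 0.526
finger_force: 0.0
t 10.27 pos [0.5447 0.0371 0.1215] ang 1.45 spin -0.05 before [ -1.8   4.8 107.2] after [ -1.8   4.8 107.2] op 44.9 ff 0.0
```

```bash
python3 -m handwheel '[[[0.045,-0.002,0.005,0.02,0],[0.045,0,0,0.03,0],[0.045,0,0,0.03,0],[0.045,0,0,0.02,0],[0.045,0,0,0.007,0],[0.045,0,0,0,0],[0.012,0,0,0,0],[0.012,0,0,0,0],[0.012,0,0,0,0],[0.012,0,0,0,0],[0.012,0,0,0,0],[0.012,0,0,0,0]]]' 35; python3 -c "
from h import *
plan(.517,.2895,.1245,-7.8)"
```

```text
time: 11.27
eef_pos: [0.5519, 0.0351, 0.0171]
tcp_rot: [0.698, 0.716, 0.001, 0.001]
contact_force: [-0.9, 3.0, 6.0]
opening: 0.181
finger_force: 37.9
t 11.27 pos [0.5519 0.0351 0.0171] ang 1.49 spin 9.29 before [ 255.2  -27.9 -107.5] after [ 247.4  -68.7 -107.5] op 15.4 ff 37.9
```

```bash
python3 -m handwheel '[[[0.012,0,0,-0.01,0],[0.012,0,0,-0.025,0],[0.012,0,0,-0.03,0],[0.012,0,0,-0.03,0],[0.012,0,0,-0.015,4.65],[0.012,0,0,0,4.65],[0.012,0.015,-0.004,0,0],[0.012,0.03,-0.008,0,0],[0.012,0.035,-0.01,0,0],[0.012,0.035,-0.01,0,0],[0.012,0.035,-0.01,0,0],[0.012,0.035,-0.01,0,0]]]'
python3 -m handwheel '[[[0.012,0.03,-0.008,0,0],[0.012,0.022,-0.006,0,0],[0.012,0.009,-0.002,0,0],[0.012,0,0,0,0],[0.012,0,0,0,0],[0.012,0,0,0,0]]]'
python3 -c "
from h import *
plan(.5176,.288,.0155,-7.8)
im=snap('side','side6.png'); b=blobs(im,GR); print(b)
p=proj('side',[.5155,.286,.187])[0]; c=min(b,key=lambda t:np.hypot(*(np.array(t[0])-p)))[0]; print(p,c)
for dz in(.107,.11):print(fitbox({'side':c},np.radians(-7.8),[-.008,-.022,.068+dz],[.008,.022,.086+dz],(.515,.286))[0])
"
```

```text
time: 12.27
eef_pos: [0.5228, 0.2263, 0.1249]
tcp_rot: [0.754, 0.657, -0.0, 0.0]
contact_force: [1.0, -0.2, -1.5]
opening: 0.181
finger_force: 36.8
time: 12.77
eef_pos: [0.5163, 0.2865, 0.1247]
tcp_rot: [0.754, 0.657, -0.0, 0.0]
contact_force: [-0.5, 0.4, -1.6]
opening: 0.179
finger_force: 36.8
t 12.77 pos [0.5163 0.2865 0.1247] ang -7.85 spin -0.05 before [  1.8   1.1 109.2] after [  1.8   1.1 109.2] op 15.3 ff 36.8
[([198.2, 144.6], 52), ([221.9, 150.1], 33), ([179.0, 176.6], 60), ([195.9, 176.2], 18), ([204.9, 193.6], 69), ([184.6, 197.3], 76), ([195.1, 241.1], 104), ([274.2, 327.1], 165)]
[197.57798237 143.57051993] [198.2, 144.6]
[0.51650302 0.28399651]
[0.51398388 0.27828409]
```

```bash
python3 -m handwheel '[[[0.012,0.002,0,0.02,0],[0.012,0,0,0.03,0],[0.012,0,0,0.025,0],[0.012,0,0,0.01,0],[0.012,0,0,0.01,0],[0.012,0,0,0.008,0],[0.012,0,0,0.003,0],[0.012,0,0,0,0],[0.012,0,0,0,0]]]'; python3 -m handwheel '[[[0.012,0,0,0.0015,0],[0.012,0,0,0,0]]]'
```

```text
time: 13.57
eef_pos: [0.5174, 0.2901, 0.02]
tcp_rot: [0.754, 0.657, 0.001, 0.0]
contact_force: [0.3, -0.8, -0.5]
opening: 0.177
finger_force: 36.7
time: 13.73
eef_pos: [0.5171, 0.2901, 0.0183]
tcp_rot: [0.753, 0.657, 0.001, 0.0]
contact_force: [-0.2, 0.4, -1.7]
opening: 0.182
finger_force: 36.7
```

```bash
python3 -m handwheel '[[[0.012,-0.001,0,0.0015,0],[0.012,0,0,0,0]]]'; python3 -m handwheel '[[[0.012,0,0,0.0015,0],[0.012,0,0,0,0]]]'
```

```text
time: 13.9
eef_pos: [0.5172, 0.2894, 0.0171]
tcp_rot: [0.754, 0.657, 0.001, 0.0]
contact_force: [-0.3, 1.3, 0.9]
opening: 0.181
finger_force: 37.3
time: 14.07
eef_pos: [0.5173, 0.2894, 0.017]
tcp_rot: [0.754, 0.657, 0.001, 0.0]
contact_force: [-3.3, -0.8, 8.9]
opening: 0.18
finger_force: 38.4
```

```bash
python3 -m handwheel '[[[0.045,0,0,0,0],[0.045,0,0,0,0],[0.045,0,0,0,0],[0.045,0,0,-0.02,0],[0.045,0,0,-0.04,0],[0.03,0,0,-0.04,7.08],[0,0,0,-0.04,7.08],[0,0,0,0,7.08],[0,0,0,0,7.08],[0,0,0,0,7.08],[0,0,0,0,7.08],[0,0,0,0,7.08]]]'; python3 -c "
from h import *
plan(.5885,-.3255,.16,-57.4)
im=snap('side','side7.png'); print(blobs(im,GR))
for s in((.4463,.295),(.5155,.286)): print(hullc('side',[*s,0],np.radians(-7.8),[-.008,-.022,.068],[.008,.022,.086]))
"
```

```text
time: 15.07
eef_pos: [0.5161, 0.2887, 0.154]
tcp_rot: [0.961, 0.278, -0.0, 0.0]
contact_force: [0.3, -0.4, -0.2]
opening: -0.001
finger_force: 0.0
t 15.07 pos [0.5161 0.2887 0.154 ] ang -57.71 spin -0.31 before [-266.9  557.8   -5.9] after [-269.9  556.4   -5.9] op -0.1 ff 0.0
[([222.0, 150.1], 32), ([198.2, 172.6], 58), ([179.0, 176.6], 60), ([204.5, 193.3], 72), ([184.7, 197.3], 77), ([195.0, 241.1], 102), ([274.2, 327.1], 165)]
[179.67125702 176.22511643]
[199.25250099 172.41691036]
```

```bash
python3 -m handwheel '[[[0,-0.009,0.018,-0.006,0],[0,-0.017,0.035,0,0],[0,-0.017,0.035,0,0],[0,-0.017,0.035,0,0],[0,-0.017,0.035,0,0],[0,-0.017,0.035,0,0],[0,-0.017,0.035,0,0],[0,-0.017,0.035,0,0],[0,-0.017,0.035,0,0],[0,-0.017,0.035,0,0],[0,-0.017,0.035,0,0],[0,-0.017,0.035,0,0]]]'
python3 -m handwheel '[[[0,-0.017,0.035,0,0],[0,-0.017,0.035,0,0],[0,-0.017,0.035,0,0],[0,-0.013,0.028,0,0],[0,-0.006,0.012,0,0],[0,0,0,0,0],[0,0,0,0,0]]]'
python3 -c "
from h import *
plan(.5885,-.3255,.116,-57.4)
im=snap('side','side8.png'); a=cv2.resize(im[110:300,230:430],None,fx=3.15,fy=3.15,interpolation=cv2.INTER_CUBIC); cv2.imwrite('pics/s8c.png',a)"
```

```text
time: 16.12
eef_pos: [0.5684, -0.1582, 0.1601]
tcp_rot: [0.959, 0.282, -0.0, -0.0]
contact_force: [-0.1, 0.5, 0.0]
opening: 0.002
finger_force: 0.0
time: 16.7
eef_pos: [0.5876, -0.3156, 0.1597]
tcp_rot: [0.96, 0.281, -0.0, -0.001]
contact_force: [-1.6, -0.1, 0.9]
opening: 0.001
finger_force: 0.0
t 16.7 pos [ 0.5876 -0.3156  0.1597] ang -57.34 spin 0.06 before [-4.6  8.9 43.6] after [-4.6  8.9 43.6] op 0.1 ff 0.0
```

View pics/s8c.png

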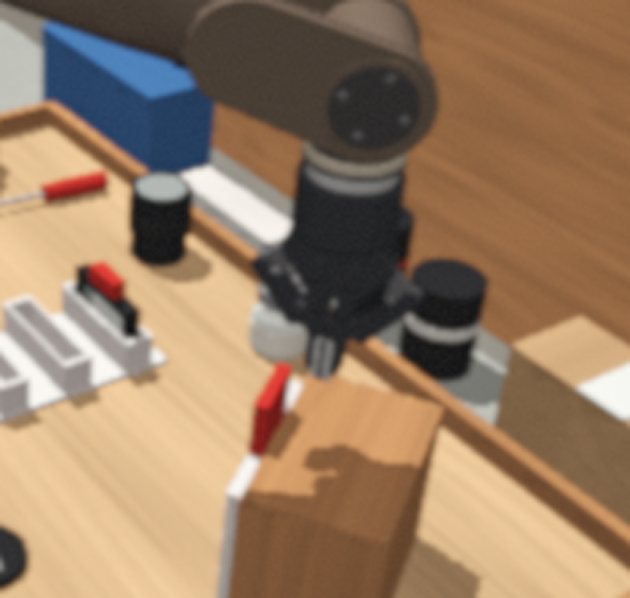

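The tip shows at pixel (332.2,228.1), to the right of the tab and near the roof's edge. The tray still holds the red cassette.

```bash
python3 -c "
from h import *
for z in(.16,.18,.205,.22): print(z,proj('side',[.5865,-.3165,z])[0])
# solve tip if z=.205
print(atz('side',(332.2,228.1),.205),atz('side',(332.2,228.1),.16))
P=np.array([.5665,-.2945]);X=np.array([.539,-.842]);Y=np.array([.842,.539])
for d in([0,.03,.18],[0,-.03,.18],[0,0,.18],[-.012,-.03,.18],[-.012,-.03,.14],[0,-.03,.14],[0,.087,.14],[0,-.087,.14],[.113,-.087,.14]):
  q=[*(P+X*d[0]+Y*d[1]),d[2]]; s=proj('side',q)[0]; print(d,np.round((s-[230,110])*3.15),np.round(proj('top',q)[0],1))
"
```

```text
0.16 [330.57024095 241.43983982]
0.18 [331.50464243 234.89894399]
0.205 [332.69988897 226.53188773]
0.22 [333.43202227 221.40662954]
[ 0.58140841 -0.32072103  0.205     ] [ 0.62527709 -0.276555    0.16      ]
[0, 0.03, 0.18] [293. 366.] [359.2 177.1]
[0, -0.03, 0.18] [268. 408.] [370.2 194.6]
[0, 0, 0.18] [281. 386.] [364.7 185.9]
[-0.012, -0.03, 0.18] [253. 403.] [366.7 196.8]
[-0.012, -0.03, 0.14] [248. 444.] [363.6 197.8]
[0, -0.03, 0.14] [263. 449.] [367.  195.7]
[0, 0.087, 0.14] [310. 368.] [346.3 162.7]
[0, -0.087, 0.14] [237. 494.] [377.2 212. ]
[0.113, -0.087, 0.14] [388. 543.] [409.2 192.5]
```

```bash
python3 -m handwheel '[[[0,-0.005,0.003,0.01,0],[0,0,0,0.02,0],[0,0,0,0.01,0],[0,0,0,0,0]]]'
python3 -m handwheel '[[[0,0,-0.01,0,0],[0,0,-0.008,0,0],[0,0,-0.01,0.001,0],[0,0,-0.01,0.001,0],[0,0,-0.01,0.001,0],[0,0,-0.0095,0.003,0],[0,0,-0.0095,0.003,0],[0,0,-0.0095,0.003,0]]]'
python3 -c "
from h import *
im=snap('side','side9.png');print(blobs(im,RD),get_state()['eef_pos'])"
```

```text
time: 17.08
eef_pos: [0.5833, -0.3184, 0.1162]
tcp_rot: [0.959, 0.282, -0.002, -0.003]
contact_force: [-0.0, -0.2, -0.7]
opening: -0.003
finger_force: 0.0
time: 17.75
eef_pos: [0.5439, -0.2562, 0.109]
tcp_rot: [0.96, 0.281, 0.0, 0.0]
contact_force: [1.4, -1.3, 1.0]
opening: -0.002
finger_force: 1.1
[([253.5, 168.8], 80), ([348.7, 194.3], 55), ([263.2, 198.8], 76), ([293.9, 239.6], 146)] [ 0.54248951 -0.25424255  0.10753896]
```

```bash
python3 -m handwheel '[[[0,0,-0.0088,0.0047,0],[0,0,-0.0088,0.0047,0],[0,0,-0.0088,0.0047,0],[0,0,-0.0076,0.0065,0],[0,0,-0.0076,0.0065,0],[0,0,-0.0076,0.0065,0],[0,0,-0.004,0.003,0],[0,0,0,0,0]]]'
python3 -m handwheel '[[[0,0,-0.004,0.002,0],[0,0,0,0,0]]]'
python3 -c "
from h import *
im=snap('side','side9.png');print(blobs(im,RD),get_state()['eef_pos'])
P=np.array([.5665,-.2945]);X=np.array([.539,-.842]);Y=np.array([.842,.539])
print((get_state()['eef_pos'][:2]-P)@X)
for th in(.7,.75,.8,.85):
  c,s=np.cos(th),np.sin(th); q=[]
  for x in(-.012,0):
   for y in(-.03,.03):
    for z in(.118,.168): h=P+X*(x*c-z*s)+Y*y; q.append([*h,.012+z*c+x*s])
  m=cv2.moments(cv2.convexHull(proj('side',q).astype(np.float32)));print(th,m['m10']/m['m00'],m['m01']/m['m00'])
"
```

```text
time: 18.47
eef_pos: [0.5138, -0.2105, 0.0699]
tcp_rot: [0.96, 0.281, -0.001, -0.002]
contact_force: [0.7, -0.3, -0.6]
opening: 0.002
finger_force: 0.0
time: 18.63
eef_pos: [0.5128, -0.2083, 0.0693]
tcp_rot: [0.96, 0.281, -0.0, -0.0]
contact_force: [0.1, 0.7, 0.2]
opening: 0.003
finger_force: 0.0
[([248.9, 170.0], 39), ([348.7, 194.2], 55), ([262.6, 198.1], 67), ([273.7, 246.2], 173)] [ 0.51292934 -0.20839206  0.06957204]
-0.10137746972498993
0.7 280.9477371051151 241.60776036827608
0.75 279.02420088373145 242.5487327085822
0.8 277.20207813896843 243.58571390069153
0.85 275.48472840613346 244.71483191751759
```

```bash
python3 -m handwheel '[[[0,0,0.004,-0.02,0],[0.02,0,0,-0.03,-6.5],[0.045,0,0,-0.03,-6.55],[0.045,0,0,-0.01,-6.55],[0.045,0,0,0,-6.55],[0.045,0,0,0,-6.55],[0.045,0,0,0,-6.55],[0.045,0,0,0,-6.55],[0.045,0,0,0,-6.55],[0.045,0,0,0,-6.55],[0.045,0,0,0,0]]]'
python3 -c "
from h import *
plan(.621,.0355,.0155,1.5)
im=snap('side','side10.png');print(blobs(im,RD))"
```

```text
time: 19.6
eef_pos: [0.5153, -0.2121, 0.1599]
tcp_rot: [0.697, 0.717, 0.0, -0.0]
contact_force: [-0.7, 0.4, -0.4]
opening: 0.523
finger_force: 0.0
t 19.6 pos [ 0.5153 -0.2121  0.1599] ang 1.64 spin 0.14 before [244.4 112.8 144.4] after [244.7 112.2 144.4] op 44.6 ff 0.0
[([253.6, 168.8], 83), ([348.5, 194.1], 53), ([259.6, 197.3], 19), ([274.8, 244.1], 266)]
```

```bash
python3 -m handwheel '[[[0.045,0.015,0.007,0,0],[0.045,0.03,0.014,0,0],[0.045,0.035,0.016,0,0],[0.045,0.035,0.016,0,0],[0.045,0.035,0.016,0,0],[0.045,0.035,0.016,0,0],[0.045,0.03,0.014,0,0],[0.045,0.02,0.009,0,0],[0.045,0.0095,0.004,0.02,0],[0.045,0,0,0.02,0],[0.045,0,0,0,0],[0.045,0,0,0,0]]]'
python3 -c "
from h import *
plan(.621,.0355,.0155,1.5)"
```

```text
time: 20.65
eef_pos: [0.6196, 0.0356, 0.1183]
tcp_rot: [0.698, 0.716, -0.001, -0.002]
contact_force: [0.7, -0.2, 0.5]
opening: 0.528
finger_force: 0.0
t 20.65 pos [0.6196 0.0356 0.1183] ang 1.46 spin -0.04 before [-1.000e-01  1.800e+00  1.028e+02] after [-1.000e-01  1.800e+00  1.028e+02] op 45.1 ff 0.0
```

```bash
python3 -m handwheel '[[[0.045,0,0.001,0.02,0],[0.045,0,0,0.03,0],[0.045,0,0,0.03,0],[0.045,0,0,0.014,0],[0.045,0,0,0.006,0],[0.045,0,0,0,0],[0.012,0,0,0,0],[0.012,0,0,0,0],[0.012,0,0,0,0],[0.012,0,0,0,0],[0.012,0,0,0,0],[0.012,0,0,0,0]]]' 35; python3 -m handwheel '[[[0.012,0,0,-0.01,0],[0.012,0,0,-0.025,0],[0.012,0,0,-0.035,0],[0.012,0,0,-0.035,0],[0.012,0,0,-0.03,6.5],[0.012,0,0,-0.015,6.55],[0.012,0,0,0,6.55],[0.012,0,0,0,6.55],[0.012,0,0,0,6.55],[0.012,0,0,0,6.55],[0.012,0,0,0,6.55],[0.012,0,0,0,6.55]]]'
python3 -m handwheel '[[[0.012,0,0,0,6.55],[0.012,0,0,0,0]]]'
python3 -c "
from h import *
P=np.array([.5665,-.2945]);X=np.array([.539,-.842])
T=P-.040*X; print(T); plan(T[0]+.001,T[1]+.001,.17,-57.4)"
```

```text
time: 21.65
eef_pos: [0.6235, 0.0351, 0.0223]
tcp_rot: [0.697, 0.717, 0.001, 0.002]
contact_force: [0.0, -0.1, 6.2]
opening: 0.182
finger_force: 42.1
time: 22.65
eef_pos: [0.621, 0.0356, 0.1695]
tcp_rot: [0.943, 0.333, -0.001, -0.0]
contact_force: [-1.0, 0.6, -0.8]
opening: 0.179
finger_force: 41.1
time: 22.82
eef_pos: [0.6211, 0.0356, 0.1695]
tcp_rot: [0.96, 0.28, -0.001, -0.0]
contact_force: [0.4, 0.0, -1.1]
opening: 0.178
finger_force: 41.1
[ 0.54494 -0.26082]
t 22.82 pos [0.6211 0.0356 0.1695] ang -57.46 spin -0.06 before [-222.2  208.6   -0.5] after [-222.5  208.4   -0.5] op 15.2 ff 41.1
```

```bash
python3 -m handwheel '[[[0.012,-0.012,0.011,0,0],[0.012,-0.022,0.021,0,0],[0.012,-0.027,0.025,0,0],[0.012,-0.027,0.025,0,0],[0.012,-0.027,0.025,0,0],[0.012,-0.027,0.025,0,0],[0.012,-0.027,0.025,0,0],[0.012,-0.024,0.022,0,0],[0.012,-0.018,0.018,0,0],[0.012,-0.0095,0.0095,0,0],[0.012,-0.002,0.002,0,0],[0.012,0,0,0,0]]]'
python3 -m handwheel '[[[0.012,0,0,0,0],[0.012,0,0,0,0]]]'
python3 -c "
from h import *
P=np.array([.5665,-.2945]);X=np.array([.539,-.842])
T=P-.040*X;plan(T[0]+.001,T[1]+.001,.072,-57.4)
im=snap('side','side11.png');print(blobs(im,RD))
dz=.147
print(hullc('side',[*T,0],np.radians(-57.4),[-.008,-.022,.068+dz],[.008,.022,.086+dz]))
a=cv2.resize(im[110:300,230:430],None,fx=3.15,fy=3.15,interpolation=cv2.INTER_CUBIC); cv2.imwrite('pics/s11c.png',a)"
```

```text
time: 23.82
eef_pos: [0.5467, -0.2602, 0.1696]
tcp_rot: [0.96, 0.281, -0.0, -0.001]
contact_force: [-0.2, 0.9, -2.5]
opening: 0.18
finger_force: 41.2
time: 23.98
eef_pos: [0.5473, -0.2586, 0.1697]
tcp_rot: [0.959, 0.282, 0.0, -0.0]
contact_force: [0.7, 0.4, -0.8]
opening: 0.181
finger_force: 41.2
t 23.98 pos [ 0.5473 -0.2586  0.1697] ang -57.22 spin 0.18 before [-1.8  0.4 97.7] after [-1.8  0.4 97.7] op 15.4 ff 41.2
[([253.6, 168.8], 81), ([348.8, 194.2], 54), ([303.0, 213.6], 77), ([274.8, 244.1], 264)]
[305.0285205  213.42787621]
```

View pics/s11c.png

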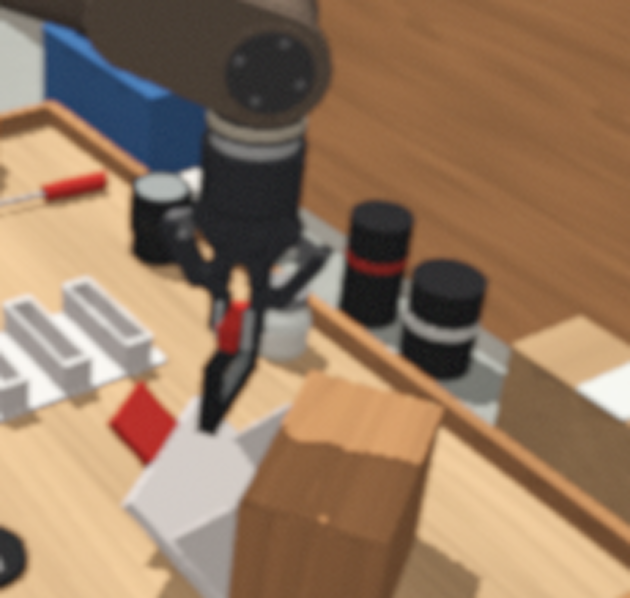

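The side view shows the bin fully open, with the tab at crop (145,420). The red cassette hangs over the mouth and the roof is clear of the fingers. Lowering now.

```bash
python3 -m handwheel '[[[0.012,-0.002,0,0.015,0],[0.012,0,0,0.025,0],[0.012,0,0,0.02,0],[0.012,0,0,0.015,0],[0.012,0,0,0.01,0],[0.012,0,0,0.004,0],[0.012,0,0,0,0],[0.012,0,0,0,0]]]'; python3 -m handwheel '[[[0.012,0,0,0.003,0],[0.012,0,0,0,0]]]'
```

```text
time: 24.7
eef_pos: [0.5459, -0.2613, 0.0817]
tcp_rot: [0.96, 0.281, 0.0, 0.001]
contact_force: [0.2, 0.3, -0.4]
opening: 0.176
finger_force: 41.1
time: 24.87
eef_pos: [0.5458, -0.2616, 0.0787]
tcp_rot: [0.96, 0.281, 0.001, 0.001]
contact_force: [-0.2, 0.9, -1.1]
opening: 0.18
finger_force: 41.1
```

```bash
python3 -m handwheel '[[[0.012,0,0,0.002,0],[0.012,0,0,0,0]]]'; python3 -m handwheel '[[[0.012,0,0,0.002,0],[0.012,0,0,0,0]]]'
```

```text
time: 25.03
eef_pos: [0.5453, -0.2614, 0.076]
tcp_rot: [0.96, 0.281, 0.0, 0.0]
contact_force: [0.1, 1.0, -1.7]
opening: 0.182
finger_force: 41.1
time: 25.2
eef_pos: [0.545, -0.2613, 0.0736]
tcp_rot: [0.96, 0.281, -0.0, -0.0]
contact_force: [-0.2, 0.4, -2.3]
opening: 0.178
finger_force: 41.1
```

```bash
python3 -m handwheel '[[[0.012,0,0,0.002,0],[0.012,0,0,0,0]]]'; python3 -m handwheel '[[[0.012,0,0,0.002,0],[0.012,0,0,0,0]]]'
```

```text
time: 25.37
eef_pos: [0.545, -0.2612, 0.0714]
tcp_rot: [0.96, 0.281, -0.0, -0.0]
contact_force: [-0.5, 0.9, -1.9]
opening: 0.18
finger_force: 41.1
time: 25.53
eef_pos: [0.5456, -0.2618, 0.0701]
tcp_rot: [0.96, 0.281, 0.0, 0.001]
contact_force: [0.0, -0.5, -0.8]
opening: 0.179
finger_force: 41.2
```

```bash
python3 -m handwheel '[[[0.012,0,0.004,0.0035,0],[0.012,0,0,0,0],[0.012,0,0,0,0]]]'; python3 -m handwheel '[[[0.012,0,0,0.0015,0],[0.012,0,0,0,0]]]'
```

```text
time: 25.78
eef_pos: [0.5478, -0.2653, 0.0663]
tcp_rot: [0.96, 0.281, 0.0, 0.001]
contact_force: [1.0, -0.8, -1.6]
opening: 0.177
finger_force: 41.2
time: 25.95
eef_pos: [0.548, -0.2654, 0.0655]
tcp_rot: [0.96, 0.281, 0.0, 0.001]
contact_force: [1.0, -1.5, 0.9]
opening: 0.177
finger_force: 41.5
```

```bash
python3 -m handwheel '[[[0.019,0,0,0,0],[0.019,0,0,0,0],[0.019,0,0,0,0]]]'; python3 -c "
from h import *
im=snap('side','side12.png');print(blobs(im,RD,4), get_state()['contact_force'])"
```

```text
time: 26.2
eef_pos: [0.5469, -0.2641, 0.0644]
tcp_rot: [0.96, 0.281, -0.0, -0.001]
contact_force: [0.1, 0.4, 0.4]
opening: 0.226
finger_force: 0.0
[([253.7, 168.8], 81), ([348.9, 194.3], 51), ([274.5, 244.3], 263), ([295.7, 262.0], 101)] [-0.95249707 -0.34821029  0.86447402]
```

```bash
python3 -c "
from h import *
P=np.array([.5665,-.2945]);X=np.array([.539,-.842])
for x,z in((-.037,.12),(-.053,.069),(-.045,.09),(-.02,.1)): print(x,z,proj('side',[*(P+X*x),z])[0])
im=snap('side','side13.png');print(blobs(im,RD,4))"
```

```text
-0.037 0.12 [302.90033072 247.43462885]
-0.053 0.069 [295.58921305 260.89790563]
-0.045 0.09 [299.06123472 255.61587229]
-0.02 0.1 [308.58270666 255.53998972]
[([253.7, 168.8], 81), ([348.8, 194.2], 56), ([274.6, 244.3], 262), ([295.7, 262.1], 100)]
```

```bash
python3 -m handwheel '[[[0.023,0,0,-0.01,0],[0.023,0,0,-0.03,0],[0.023,0,0,-0.035,0],[0.01,0,0,-0.025,0],[0,0,-0.015,0,0],[0,0,-0.03,0,0],[0,0,-0.035,0,0],[0,0,-0.032,0,0],[0,0,-0.02,0,0],[0,0,-0.004,0,0],[0,0,0,0,0],[0,0,0,0,0]]]'
python3 -c "
from h import *
P=np.array([.5665,-.2945]);X=np.array([.539,-.842]);T=P-.170*X
plan(T[0],T[1],.05,-57.4)
im=snap('side','side14.png');print(blobs(im,RD,4))"
```

```text
time: 27.3
eef_pos: [0.4747, -0.1507, 0.1657]
tcp_rot: [0.96, 0.281, 0.001, 0.001]
contact_force: [0.1, 0.6, 0.8]
opening: 0.006
finger_force: 0.0
t 27.3 pos [ 0.4747 -0.1507  0.1657] ang -57.34 spin 0.06 before [ -0.3   0.4 115.7] after [ -0.3   0.4 115.7] op 0.5 ff 0.0
[([348.9, 194.3], 50), ([274.7, 244.4], 265), ([295.7, 262.2], 103)]
```

```bash
python3 -m handwheel '[[[0,0,0,0.025,0],[0,0,0,0.035,0],[0,0,0,0.035,0],[0,0,0,0.02,0],[0,0,0,0,0],[0,0,0.009,0,0],[0,0,0.009,0,0],[0,0,0.0097,-0.01,0],[0,0,0.0097,-0.01,0],[0,0,0.0097,-0.01,0],[0,0,0.0095,-0.006,0],[0,0,0.0095,-0.006,0]]]'
python3 -c "
from h import *
im=snap('side','side15.png');print(blobs(im,RD,4),get_state()['eef_pos'],get_state()['contact_force'])"
```

```text
time: 28.35
eef_pos: [0.5107, -0.2065, 0.0951]
tcp_rot: [0.96, 0.281, 0.001, -0.0]
contact_force: [-3.7, 5.4, 5.3]
opening: -0.0
finger_force: 3.1
[([253.5, 168.8], 81), ([348.5, 194.2], 54), ([288.3, 238.0], 248), ([303.9, 260.4], 112)] [ 0.51263897 -0.20894021  0.09662091] [-2.2204484   0.37298008  3.017562  ]
```

Tab is following. I'll continue to shut.

```bash
python3 -m handwheel '[[[0,0,0.0095,-0.006,0],[0,0,0.0105,-0.004,0],[0,0,0.0105,-0.004,0],[0,0,0.0105,-0.004,0],[0,0,0.01,-0.002,0],[0,0,0.01,-0.002,0],[0,0,0.008,-0.001,0],[0,0,0.004,0,0],[0,0,0,0,0]]]'
python3 -c "
from h import *
P=np.array([.5665,-.2945]);X=np.array([.539,-.842])
im=snap('side','side16.png');print(blobs(im,RD,4),(get_state()['eef_pos'][:2]-P)@X,get_state()['contact_force'])"
```

```text
time: 29.15
eef_pos: [0.5494, -0.2686, 0.1144]
tcp_rot: [0.96, 0.281, -0.0, 0.0]
contact_force: [0.7, -0.3, -0.2]
opening: -0.001
finger_force: 0.0
[([253.6, 168.9], 83), ([348.5, 194.2], 53), ([313.2, 239.2], 147)] -0.031781591316382286 [-0.65640565  0.25305171  0.41548207]
```

```bash
python3 -m handwheel '[[[0,0,0.003,0,0],[0,0,0,0,0]]]'; python3 -m handwheel '[[[0,0,0.002,0,0],[0,0,0,0,0]]]'; python3 -m handwheel '[[[0,0,0.002,0,0],[0,0,0,0,0]]]'
python3 -c "
from h import *
im=snap('side','side17.png');print(blobs(im,RD,4))"
```

```text
time: 29.37
eef_pos: [0.5504, -0.2698, 0.1143]
tcp_rot: [0.96, 0.281, -0.0, -0.0]
contact_force: [-0.1, 0.2, 1.0]
opening: 0.001
finger_force: 0.0
time: 29.53
eef_pos: [0.5515, -0.2714, 0.1146]
tcp_rot: [0.96, 0.281, -0.0, -0.0]
contact_force: [-0.4, 0.8, 0.3]
opening: 0.003
finger_force: 0.3
time: 29.7
eef_pos: [0.5523, -0.2725, 0.1146]
tcp_rot: [0.96, 0.281, -0.001, -0.001]
contact_force: [-2.5, 2.7, 0.6]
opening: -0.002
finger_force: 1.7
[([253.5, 168.9], 82), ([349.0, 194.3], 54), ([314.6, 240.3], 158)]
```

```bash
python3 -m handwheel '[[[0,0,0.002,0,0],[0,0,0,0,0],[0,0,0,0,0]]]'; python3 -m handwheel '[[[0,0,0.0015,0,0],[0,0,0,0,0],[0,0,0,0,0]]]'
python3 -c "
from h import *
im=snap('side','side18.png');print(blobs(im,RD,4))"
```

```text
time: 30.0
eef_pos: [0.5521, -0.2724, 0.1146]
tcp_rot: [0.96, 0.281, -0.002, -0.003]
contact_force: [-6.7, 8.6, 3.7]
opening: -0.0
finger_force: 4.9
time: 30.25
eef_pos: [0.5521, -0.2723, 0.1147]
tcp_rot: [0.96, 0.281, -0.003, -0.005]
contact_force: [-9.3, 10.8, 6.5]
opening: 0.001
finger_force: 7.2
[([253.6, 168.9], 82), ([348.7, 194.3], 51), ([314.7, 240.3], 156)]
```

```bash
python3 -m handwheel '[[[0,0,-0.005,0,0],[0,0,-0.015,0,0],[0,0,-0.03,0,0],[0,0,-0.03,-0.02,0],[0,0,-0.02,-0.03,0],[0,0,0,-0.03,0],[0,0,0,0,0],[0,0,0,0,0]]]'
python3 -c "
from h import *
for n in('top','side'):
  im=snap(n,n+'20.png');o=cv2.imread(f'pics/{n}0.png');print(n,'R',blobs(im,RD),'R0',blobs(o,RD));print('G',blobs(im,GR))
s=get_state();print(s['time'],s['contact_force'],s['eef_pos'])"
```

```text
time: 30.97
eef_pos: [0.5028, -0.1931, 0.1982]
tcp_rot: [0.96, 0.281, 0.003, 0.003]
contact_force: [-0.9, 0.4, -0.0]
opening: 0.007
finger_force: 0.0
top R [([170.2, 129.4], 136), ([359.9, 183.7], 56)] R0 [([170.2, 129.5], 139), ([253.0, 169.8], 46), ([361.9, 187.5], 106)]
G [([135.2, 149.7], 65), ([155.6, 197.7], 10), ([170.8, 200.2], 77), ([192.1, 204.2], 17), ([151.8, 219.5], 14), ([167.5, 222.3], 72), ([188.2, 226.0], 20), ([392.1, 253.7], 76), ([277.0, 258.1], 71)]
side R [([248.0, 170.1], 30), ([348.7, 194.3], 49), ([315.1, 239.8], 156)] R0 [([253.7, 168.8], 87), ([348.6, 194.3], 48), ([263.2, 198.8], 80), ([315.0, 239.7], 164)]
G [([222.0, 150.1], 32), ([198.2, 172.6], 58), ([179.0, 176.7], 61), ([204.5, 193.1], 74), ([184.6, 197.2], 76), ([194.9, 241.0], 106), ([274.1, 326.5], 186)]
31.0667 [-1.17355603  0.53375263  0.52726925] [ 0.50085658 -0.19221736  0.19443664]
```

The tab is back at its original pixel and the greens are seated. The bystanders I could track by colour haven't moved. Handing in.

```bash
python3 -c "
from plant import sign_off
print(sign_off())"
```

```text
the job is handed in; nothing more can be done
None
```

I stood both green cassettes fully down in the rack, put the red one in the bin, pushed the bin shut, and handed the job in at about 31 s; on release the red one slid about 40 mm down the open front panel rather than being fully set down.

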